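Uncover and close the spares drawer

ROBOT

A 6-joint arm with a two-finger parallel gripper is mounted at the origin on a cart in front of the work surface, level with it; the furniture and walls round the work are solid. World frame = base frame: x ahead of the robot, y to its left, z up, the work surface at z = 0. Lengths are in mm, angles in rad, forces in N, time in s.
With the tool pointing down it reaches from about 350 to 950 mm from the base axis. Payload 17.4 kg.
Tool frame: the origin (TCP) lies on the centre line of the jaws, within the pads' length; the fingertips stand 25 mm ahead of it and the grasp point (between the pads) lies 6 mm ahead of it; y points along the fingers, x is the direction in which the jaws open and shut, and the axes are right-handed (so a half turn about y gives the same grasp; the last joint's range is limited). The gripper opens to 93 mm and grips with 3 to 60 N. Pads are 15 mm wide; open, the fingers measure 128 mm over their backs; the gripper's body (75 mm by 188 mm) begins 65 mm behind the grasp point.
Start: joints at [1.235, 0.116, 1.442, -0, 1.584, -0.038], TCP at [198.065, 645.293, 217.246] pointing down, gripper open.
Joint ranges: [-2.83, 2.83], [-0.83, 2.19], [0.07, 2.5], [-1.14, 4.28], [0.01, 3], [-2.97, 2.97]. Speed limits (rad/s): [1.89, 1.89, 2.22, 3.14, 3.14, 3.14].

INTERFACE

Orientations are given as a unit quaternion [w, x, y, z].
In Python, from workcell import env gives the robot as it stands. The module is installed in compiled form; this text tells all that it offers.
- The arm moves only by the shell command python3 -m handwheel 'ROWS' [OPENING] [FORCE]. ROWS is JSON, a list of rows, each an object with "xyz": the shift along the tool's x, y, z normalised to -1 to 1, where 1 is 0.03 m, a list of three; "twist": the turn, a rotation vector about the tool's x, y, z normalised to -1 to 1, where 1 is 6 degrees, a list of three. In form: [{"xyz": [dx, dy, dz], "twist": [ax, ay, az]}, ...]. A call has 1 to 12 rows; each row shifts and turns the pose as measured when the row begins, along the tool's axes as they then stand; what a row does not reach is not made up. A row lasts 1/12 s, in which the tool goes at most 41.7 mm and 7.16 degrees, less where a joint would pass 70% of its speed; a pose out of reach is approached as far as the arm can. A call with a number of a shift or a turn outside -1 to 1 is refused whole. A call with a gripper value outside its range is refused whole. OPENING is the opening, from 0 (shut) to 1 (fully open), set as the call begins (- or left out, the last holds). The fingers move at their own pace and stop on an object; FORCE is the grip in N (left out, the last holds). Time passes only in rows, so rows that do not move let the fingers close. It gives the time, the measured TCP pose, the force and the opening at its end, in the units of the state.
- env.sense(): the state, without advancing time (a new reading comes with each control period).
- env.snapshot(name): name is "scene" or "top" or "wrist"; returns a dict with "color" (384x512x3 uint8, blue, green, red), "vfov" (degrees; the focal length in pixels is half the picture's height over the tangent of half this angle, whatever the lens; pixels are square), "cx", "cy" (the principal point, pixels), "R" (3x3) and "t" (3): a world point X has camera coordinates R X + t. Camera axes: x right, y down, z forward; pixel columns grow to the right and rows downward; lengths in mm; the calibration is good to about 2 mm. A picture is of the moment at which its call begins. There is no depth.
- env.sign_off(): hands the job in, once; it reports no verdict.
The state is a dict: "time_s": time; "joints": joint angles; "dq": joint speeds; "joint_torque": joint torques, N m; "ee_pos": TCP position; "tool_rot": TCP orientation; "force": force on the tool from outside, world axes, zero at the start; "ft_torque": the same for the moment, N m; "gripper_width": finger opening in mm.
Only numpy, scipy, OpenCV 4.12 (cv2) and the standard library are available. Lean on these libraries where they do the work, as an engineer would, in place of code of your own. Each camera call takes 0.05 s, during which the arm holds its last target. There are 200 camera calls.

TASK

The spares drawer of the small grey bench unit cannot close because its loose blue tray cover with the tall black handle is in the way. Lift the cover off and set it down handle up on the bench clear of the unit, not letting go before it rests there; then push the drawer gently home until the red-capped spring pin on the unit drops and catches it. Do not force the drawer past the point where it is caught, and do not disturb the tools and parts standing around.

Things in the scene. Friction and masses are not known exactly. Their poses are not given: they have to be found in the camera images.
- unit: Fixed low grey steel cabinet, 150 (x, deep) x 210 (y, wide) x 85 (z, high) mm, with one drawer that opens toward its own -x. Origin at the centre of its underside, z up. Its front edge lies at x = -75 mm in its own frame. On its top: the pin's brass collar near x = -59, y = +86 mm and, farther back, a roll of tape.
- drawer_face (a point): Centre of the flat outer face of the white drawer front (panel 210 wide, 70 high, from 7 to 77 mm above the bench; this point is 42 mm above the bench, midway across). Axes as the unit: press near the upper edge along +x to close. Starts about 185 mm before the unit's origin; home is 88 to 110 mm before it, where an adjustable stop (setting not shown) halts it hard.
- pin (a joint): Height of the spring pin in m: about 0.004 while the drawer is open, rising to 0.007 over a hump 9 mm before home, 0 when it has dropped, which holds the drawer home. The drawer slides with 5 N, needs about 15 N to pass the hump, then snaps in against the stop. Pressing the unit or drawer with more than 40 N is too much.
- pin_top (a point): Top centre of the pin's red cap, 16 mm in diameter; sits 101.5 mm above the bench when the pin has dropped.
- cover: Loose blue tray cover, plate 60 (x) x 138 (y) x 5 mm, 0.12 to 0.25 kg, with a black upright handle on its middle: 50 mm along its x, 14 mm thick (y), top 41 mm above the underside. Origin at the centre of its underside, z up. It lies on the drawer's tray ledges, underside 46 mm above the bench, between two side rails whose tops are 62 mm above the bench at 79 mm either side of the middle.
- cover_handle (a point): Point in the middle of the cover's handle, 30 mm above the cover's underside; grip here across the handle (fingers closing along the cover's y).
- tape_1: Roll of black tape, 62 mm across, 19 high, standing on top of the unit; leave alone. Origin at the centre of its underside.
- bias_box: Blue-grey die-cast box with two connectors, 50 x 104 x 31 mm; leave alone. Origin at the centre of its underside.
- heatsink: Black finned heat sink, 50 x 60 x 30 mm; leave alone. Origin at the centre of its underside.
- pliers_blue: Cutting pliers with blue grips, 52 x 162 x 13 mm; leave alone. Origin at the centre of the underside, long axis y.

How it is judged (in metres and radians):
On the way:
1. the cover is lowered onto the bench, handle up, still held, with the drawer still open (height (world z) of cover below 0.008 m and angle between cover's own z axis and vertical below 0.15 rad and contact force between the fingers and cover above 1 N and x of drawer_face in the frame of unit below -0.13 m), for 0.05 s.
At the end, for the whole second after the job is handed in: The drawer is home (front face less than 114 mm before the unit's origin) with the pin dropped (under 2 mm); the cover lies flat on the bench, handle up (underside under 4 mm, tilt under 0.05 rad), at rest and touching neither unit nor drawer (value of joint pin below 0.002 m and x of drawer_face in the frame of unit above -0.114 m and height (world z) of cover below 0.004 m and angle between cover's own z axis and vertical below 0.05 rad and linear speed of cover below 0.01 m/s and contact force between cover and unit below 0.1 N).
It fails at once if the drawer or its unit is pressed with more than 45 N (contact force between any of the arm, the fingers and unit above 45 N).
It fails at once if the tape is moved by more than 20 mm (distance of tape_1 from where it was at the start of the episode above 0.02 m).
It fails at once if the die-cast box is moved by more than 20 mm (distance of bias_box from where it was at the start of the episode above 0.02 m).
It fails at once if the heat sink is moved by more than 20 mm (distance of heatsink from where it was at the start of the episode above 0.02 m).
It fails at once if the pair of pliers is moved by more than 20 mm (distance of pliers_blue from where it was at the start of the episode above 0.02 m).
It also fails if it takes over 56 s, if anything falls off the work surface, if the arm or the gripper's body presses on something with over 40 N, if the wrist force passes 120 N, or if a joint passes its speed limit or range.

## Working session

There is one attempt and no reset: what is moved stays moved. The work goes in short steps, Python scripts to look and compute and a shell command to move; the robot and the scene stay as the last step left them, time stands still between calls to the robot, and variables do not carry over. Pictures are saved under pics/ and viewed, on a budget of 10 in all, crops included, one or two more only if the job needs it, and the job is handed in when it is done.

```bash
mkdir -p pics; cat > h.py <<'E'
from workcell import env
import cv2, numpy as np
def snap(n):
    s=env.snapshot(n); return s
def ray(s,u,v,z):
    f=s["color"].shape[0]/2/np.tan(np.radians(s["vfov"])/2)
    R=np.array(s["R"]);t=np.array(s["t"])
    d=R.T@np.array([(u-s["cx"])/f,(v-s["cy"])/f,1]); c=-R.T@t
    return c+d*(z-c[2])/d[2]
def proj(s,X):
    f=s["color"].shape[0]/2/np.tan(np.radians(s["vfov"])/2)
    p=np.array(s["R"])@np.array(X)+np.array(s["t"]); return s["cx"]+f*p[0]/p[2],s["cy"]+f*p[1]/p[2]
E
python3 - <<'E'
from h import *
import pickle
st=env.sense(); print({k:np.round(v,3) for k,v in st.items()})
ims={}
for n in("top","scene"):
    s=snap(n); ims[n]=s; print(n,s["vfov"],np.round(-np.array(s["R"]).T@s["t"]))
    cv2.imwrite(f"pics/{n}0.png",cv2.resize(s["color"],(800,600),interpolation=cv2.INTER_CUBIC))
pickle.dump(ims,open("ims.pkl","wb"))
E
```

```text
{'time_s': np.float64(0.0), 'joints': array([ 1.235,  0.116,  1.442, -0.   ,  1.584, -0.038]), 'dq': array([ 0.001, -0.002, -0.002,  0.001, -0.001,  0.001]), 'joint_torque': array([-2.0000e-03, -7.2127e+01, -6.2260e+01,  7.8000e-02,  2.4000e-02,
       -0.0000e+00]), 'ee_pos': array([198.   , 645.09 , 216.507]), 'tool_rot': array([-0.568,  0.569,  0.42 , -0.421]), 'force': array([-0.514, -0.184, -0.263]), 'ft_torque': array([-0.023, -0.073, -0.009]), 'gripper_width': np.float64(93.331)}
top 45.237942951120495 [ 282.  -58. 1601.]
scene 53.4508440640704 [ 537.  840. 1141.]
```

View pics/top0.png

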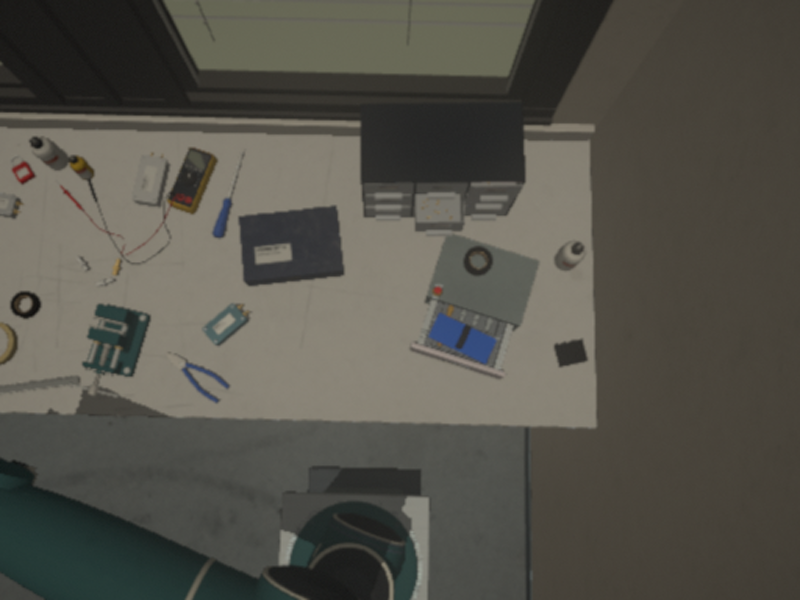

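View pics/scene0.png

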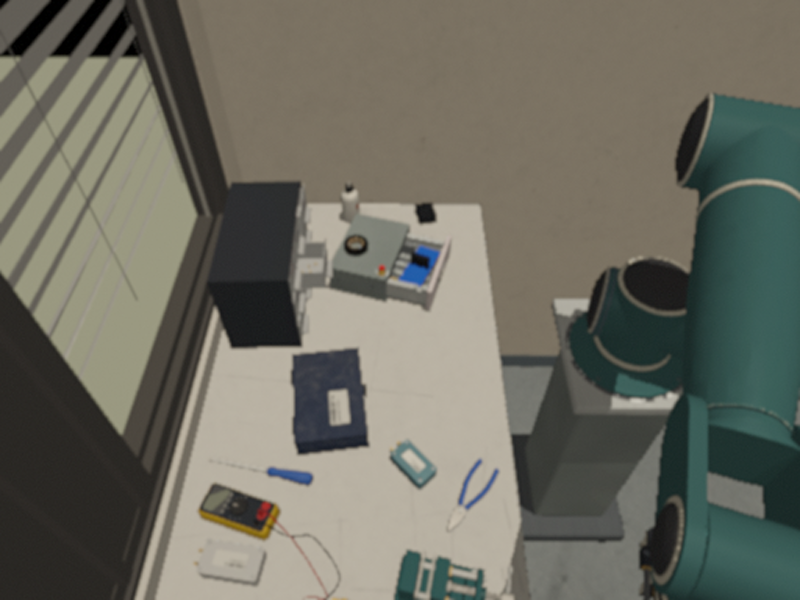

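The top view (800x600) shows the blue cover at about (462,339), its black handle at (464,336) and the red pin at (438,290). The drawer front runs from (413,348) to (503,374), with the box at (226,323), the pliers at (200,378) and the heatsink at (571,352). The bench between the unit and the box, around x 290–400, is free. Next I measure.

```bash
python3 - <<'E'
from h import *
import pickle
ims=pickle.load(open("ims.pkl","rb")); s=ims["top"]
im=s["color"]; hsv=cv2.cvtColor(im,cv2.COLOR_BGR2HSV)
m=cv2.inRange(hsv,(105,130,60),(130,255,255)); k=.64
m[:, :int(410*k)]=0; m[:,int(520*k):]=0; m[:int(300*k)]=0
m=cv2.morphologyEx(m,cv2.MORPH_CLOSE,np.ones((9,9)))
c=max(cv2.findContours(m,0,2)[0],key=cv2.contourArea)
pts=np.array([ray(s,*p[0],51)[:2] for p in c],np.float32)
print("cover",cv2.minAreaRect(pts))
r=(cv2.inRange(hsv,(0,130,80),(8,255,255))|cv2.inRange(hsv,(172,130,80),(180,255,255)))
r[:, :int(420*k)]=0; r[:,int(460*k):]=0; r[:int(270*k)]=0;r[int(310*k):]=0
v,u=np.nonzero(r);print("pin",len(u),ray(s,u.mean(),v.mean(),105))
for n,p,z in [("faceL",(411,349),77),("faceR",(501,376),77),("unitFL",(427,297),85),("unitFR",(514,324),85),("unitBL",(451,237),85),("unitBR",(538,262),85),("handle",(464,336),80),("box",(226,323),31),("plR",(229,386),5),("plB",(218,402),5),("sink",(571,352),20),("tape",(478,260),100),("dark box",(343,272),40),("dark box tr",(337,207),40),("benchedge",(400,422),0),("cab",(440,233),60)]:
    print(n,np.round(ray(s,p[0]*k,p[1]*k,z)))
v=im[170:250,255:335]; cv2.imwrite("pics/crop.png",cv2.resize(v,(640,640)[:2],interpolation=cv2.INTER_CUBIC)[:600])
E
```

```text
cover ((488.41839599609375, -221.37814331054688), (133.07223510742188, 55.8728141784668), 65.76640319824219)
pin 16 [ 581.55185308 -163.72595979  105.        ]
faceL [ 457. -111.   77.]
faceR [ 405. -302.   77.]
unitFL [ 569. -143.   85.]
unitFR [ 516. -329.   85.]
unitBL [ 703. -193.   85.]
unitBR [ 653. -381.   85.]
handle [ 488. -223.   80.]
box [509. 296.  31.]
plR [373. 286.   5.]
plB [337. 308.   5.]
sink [ 467. -466.   20.]
tape [ 650. -250.  100.]
dark box [629.  42.  40.]
dark box tr [779.  61.  40.]
benchedge [305. -93.   0.]
cab [ 719. -171.   60.]
```

View pics/crop.png

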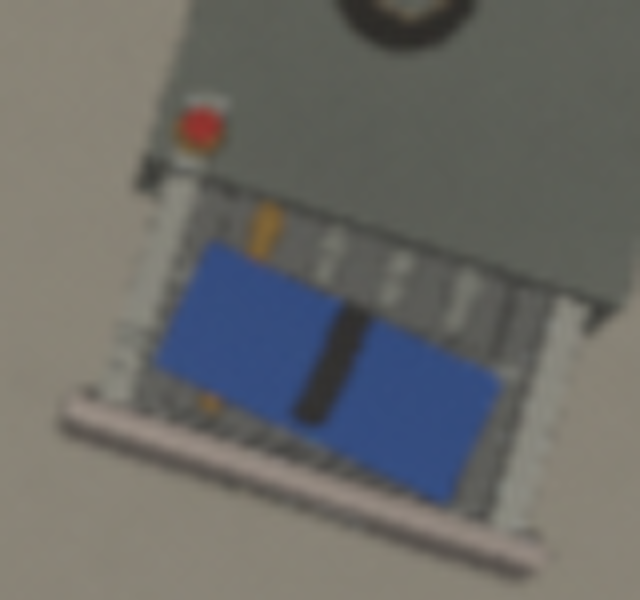

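The crop confirms the cover sits skewed relative to the drawer: cover yaw about -24°, unit about -16°. The handle is centred on the cover. Now I work out tool axes and moves.

```bash
cat >> h.py <<'E'
from scipy.spatial.transform import Rotation as Ro
def pose():
    st=env.sense(); q=st["tool_rot"]; return np.array(st["ee_pos"]),Ro.from_quat([q[1],q[2],q[3],q[0]]),st
def goal(xyz,xdir=None):
    """units in tool axes to reach world xyz with tool y down, tool x along heading xdir (deg from world x)"""
    p,R,st=pose()
    print("t",round(st["time_s"],2),"p",np.round(p,1),"F",np.round(st["force"],1),"w",round(st["gripper_width"],1),"head",round(np.degrees(np.arctan2(*R.as_matrix()[[1,0],0])),2))
    print("xyz units",np.round(R.inv().apply(np.array(xyz)-p)/30,2))
    if xdir is not None:
        a=np.radians(xdir);x=np.array([np.cos(a),np.sin(a),0]);y=np.array([0,0,-1.]);z=np.cross(x,y)
        print("twist units",np.round(np.degrees((R.inv()*Ro.from_matrix(np.c_[x,y,z])).as_rotvec())/6,2), "dist", np.round(np.array(xyz)-p,1))
E
python3 - <<'E'
from h import *
print(np.round(pose()[1].as_matrix(),3))
goal([488,-221.5,200],65.8); goal([488,-221.5,200],65.8-180)
E
```

```text
[[ 0.293 -0.    -0.956]
 [ 0.956 -0.001  0.293]
 [-0.001 -1.     0.   ]]
t 0.1 p [198.  645.1 216.6] F [0.3 0.2 0.1] w 92.8 head 72.94
xyz units [-24.78   0.58 -17.72]
twist units [ 0.    1.19 -0.01] dist [ 290.  -866.6  -16.6]
t 0.1 p [198.  645.1 216.6] F [0.3 0.2 0.1] w 92.8 head 72.94
xyz units [-24.78   0.58 -17.72]
twist units [-1.000e-02 -2.881e+01 -0.000e+00] dist [ 290.  -866.6  -16.6]
```

```bash
python3 -m handwheel '[{"xyz":[-1,0,-0.72],"twist":[0,0.6,0]},{"xyz":[-1,0,-0.72],"twist":[0,0.6,0]},{"xyz":[-1,0,-0.6],"twist":[0,0,0]},{"xyz":[-1,0,-0.6],"twist":[0,0,0]},{"xyz":[-1,0,-0.6],"twist":[0,0,0]},{"xyz":[-1,0,-0.6],"twist":[0,0,0]},{"xyz":[-1,0,-0.6],"twist":[0,0,0]},{"xyz":[-1,0,-0.6],"twist":[0,0,0]},{"xyz":[-1,0,-0.6],"twist":[0,0,0]},{"xyz":[-1,0,-0.6],"twist":[0,0,0]},{"xyz":[-1,0,-0.6],"twist":[0,0,0]},{"xyz":[-1,0,-0.6],"twist":[0,0,0]}]' 1 30; python3 -c "
from h import *
goal([488,-221.5,200],65.8)"
```

```text
time_s: 1.1
ee_pos: [256.4, 212.6, 209.8]
tool_rot: [-0.592, 0.596, 0.381, -0.388]
force: [1.2, -1.3, 0.4]
gripper_width: 93.1
t 1.1 p [256.4 212.6 209.8] F [ 1.2 -1.3  0.4] w 93.1 head 65.85
xyz units [-10.04   0.43 -12.96]
twist units [-0.    0.01 -0.11] dist [ 231.6 -434.1   -9.8]
```

```bash
python3 -m handwheel '[{"xyz":[-0.8,0,-1],"twist":[0,0,0]},{"xyz":[-0.8,0,-1],"twist":[0,0,0]},{"xyz":[-0.8,0,-1],"twist":[0,0,0]},{"xyz":[-0.8,0,-1],"twist":[0,0,0]},{"xyz":[-0.8,0,-1],"twist":[0,0,0]},{"xyz":[-0.8,0,-1],"twist":[0,0,0]},{"xyz":[-0.8,0,-1],"twist":[0,0,0]},{"xyz":[-0.8,0,-1],"twist":[0,0,0]},{"xyz":[-0.8,0,-1],"twist":[0,0,0]},{"xyz":[-0.8,0,-1],"twist":[0,0,0]},{"xyz":[-0.8,0.2,-1],"twist":[0,0,0]},{"xyz":[-0.8,0.2,-1],"twist":[0,0,0]}]'; python3 - <<'E'
from h import *
goal([488,-221.5,200],65.8)
E
```

```text
time_s: 2.1
ee_pos: [463.5, -209.4, 202.3]
tool_rot: [-0.59, 0.597, 0.384, -0.384]
force: [0.2, 0.7, 0.3]
gripper_width: 92.7
t 2.1 p [ 463.5 -209.4  202.3] F [0.2 0.7 0.3] w 92.7 head 65.81
xyz units [-0.03  0.08 -0.91]
twist units [ 0.08  0.   -0.06] dist [ 24.5 -12.1  -2.3]
```

```bash
python3 -m handwheel '[{"xyz":[0,0,-0.9],"twist":[0,0,0]},{"xyz":[0,0,0],"twist":[0.08,0,-0.06]},{"xyz":[0,0,0],"twist":[0,0,0]}]'; python3 - <<'E'
from h import *
goal([488,-221.5,82],65.8)
s=snap("wrist"); im=s["color"]; cv2.imwrite("pics/w1.png",im)
c=-np.array(s["R"]).T@s["t"]; print(np.round(c))
hsv=cv2.cvtColor(im,cv2.COLOR_BGR2HSV)
m=cv2.inRange(hsv,(105,130,60),(130,255,255)); m=cv2.morphologyEx(m,cv2.MORPH_CLOSE,np.ones((25,25)))
k=max(cv2.findContours(m,0,2)[0],key=cv2.contourArea)
print(cv2.boundingRect(k)); print(cv2.minAreaRect(np.array([ray(s,*p[0],51)[:2] for p in k],np.float32)))
E
```

```text
time_s: 2.35
ee_pos: [489.6, -227.7, 198.3]
tool_rot: [0.596, -0.593, -0.381, 0.383]
force: [-0.9, 0.6, 1.4]
gripper_width: 93.0
t 2.35 p [ 489.6 -227.7  198.3] F [-0.9  0.6  1.4] w 93.0 head 65.45
xyz units [0.17 3.88 0.11]
twist units [-0.05 -0.06  0.  ] dist [  -1.6    6.2 -116.3]
[ 427. -199.  366.]
(204, 154, 115, 49)
((487.7984924316406, -222.02273559570312), (135.5865936279297, 58.729942321777344), 65.48008728027344)
```

View pics/w1.png

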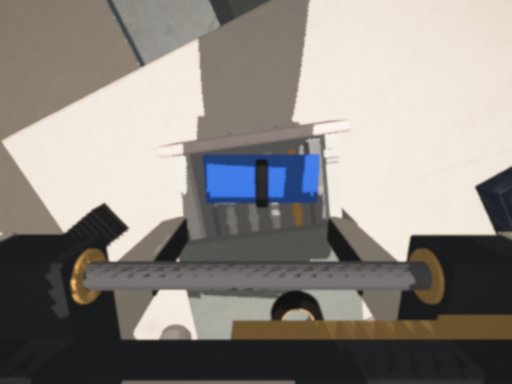

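The wrist view shows the cover (204–319, 154–203) with its handle at (262,184). The rays agree with the top view: centre (487.8,-222.0), heading 65.5°. I go down.

```bash
python3 -m handwheel '[{"xyz":[0.17,0.8,0.11],"twist":[0,0,0]},{"xyz":[0,0.8,0],"twist":[0,0,0]},{"xyz":[0,0.8,0],"twist":[0,0,0]},{"xyz":[0,0.5,0],"twist":[0,0,0]},{"xyz":[0,0,0],"twist":[0,0,0]}]'; python3 - <<'E'
from h import *
goal([488,-222,82],65.5)
E
```

```text
time_s: 2.82
ee_pos: [486.9, -217.6, 110.6]
tool_rot: [-0.594, 0.595, 0.383, -0.383]
force: [0.1, -0.4, -0.1]
gripper_width: 92.7
t 2.82 p [ 486.9 -217.6  110.6] F [ 0.1 -0.4 -0.1] w 92.7 head 65.64
xyz units [-0.12  0.95 -0.09]
twist units [ 0.01  0.02 -0.01] dist [  1.1  -4.4 -28.6]
```

```bash
python3 -m handwheel '[{"xyz":[-0.12,0.5,-0.09],"twist":[0,0,0]},{"xyz":[0,0.3,0],"twist":[0,0,0]},{"xyz":[0,0.1,0],"twist":[0,0,0]},{"xyz":[0,0,0],"twist":[0,0,0]}]'; python3 - <<'E'
from h import *
goal([488,-222,82],65.5)
E
```

```text
time_s: 3.15
ee_pos: [487.5, -219.9, 86.2]
tool_rot: [-0.592, 0.595, 0.384, -0.384]
force: [-0.5, 0.1, -0.2]
gripper_width: 93.1
t 3.15 p [ 487.5 -219.9   86.2] F [-0.5  0.1 -0.2] w 93.1 head 65.79
xyz units [-0.06  0.14 -0.04]
twist units [ 0.04  0.05 -0.01] dist [ 0.5 -2.1 -4.2]
```

```bash
python3 -m handwheel '[{"xyz":[-0.06,0.14,-0.04],"twist":[0,0,0]},{"xyz":[0,0,0],"twist":[0,0,0]},{"xyz":[0,0,0],"twist":[0,0,0]},{"xyz":[0,0,0],"twist":[0,0,0]},{"xyz":[0,0,0],"twist":[0,0,0]},{"xyz":[0,0,0],"twist":[0,0,0]},{"xyz":[0,0,0],"twist":[0,0,0]},{"xyz":[0,0,0],"twist":[0,0,0]}]' 0 30; python3 - <<'E'
from h import *
goal([488,-222,82],65.5)
E
```

```text
time_s: 3.82
ee_pos: [489.3, -222.4, 85.9]
tool_rot: [-0.591, 0.597, 0.385, -0.383]
force: [0.0, 0.6, 0.7]
gripper_width: 44.1
t 3.82 p [ 489.3 -222.4   85.9] F [0.  0.6 0.7] w 44.1 head 65.81
xyz units [-0.    0.13  0.05]
twist units [ 0.09  0.05 -0.01] dist [-1.3  0.4 -3.9]
```

```bash
python3 -m handwheel '[{"xyz":[0,0.13,0.05],"twist":[0.09,0,0]},{"xyz":[0,0,0],"twist":[0,0,0]},{"xyz":[0,0,0],"twist":[0,0,0]},{"xyz":[0,0,0],"twist":[0,0,0]},{"xyz":[0,0,0],"twist":[0,0,0]},{"xyz":[0,0,0],"twist":[0,0,0]},{"xyz":[0,0,0],"twist":[0,0,0]},{"xyz":[0,0,0],"twist":[0,0,0]}]' 0 30; python3 - <<'E'
from h import *
goal([488,-222,82],65.5)
E
```

```text
time_s: 4.48
ee_pos: [487.7, -221.7, 81.4]
tool_rot: [0.594, -0.593, -0.383, 0.385]
force: [-0.1, 0.7, 0.6]
gripper_width: 12.9
t 4.48 p [ 487.7 -221.7   81.4] F [-0.1  0.7  0.6] w 12.9 head 65.8
xyz units [-0.   -0.02 -0.01]
twist units [-0.02  0.05 -0.01] dist [ 0.3 -0.3  0.6]
```

The handle is gripped (width 12.9 mm). I lift.

```bash
python3 -m handwheel '[{"xyz":[0,-0.3,0],"twist":[0,0,0]},{"xyz":[0,-0.5,0],"twist":[0,0,0]},{"xyz":[0,-0.7,0],"twist":[0,0,0]},{"xyz":[0,-0.7,0],"twist":[0,0,0]},{"xyz":[0,-0.6,0],"twist":[0,0,0]},{"xyz":[0,-0.3,0],"twist":[0,0,0]},{"xyz":[0,0,0],"twist":[0,0,0]}]' 0 40; python3 - <<'E'
from h import *
goal([460,40,170],65.5)
s=snap("top"); cv2.imwrite("pics/t1.png",cv2.resize(s["color"][100:290,150:400],(750,570),interpolation=cv2.INTER_CUBIC))
E
```

```text
time_s: 5.07
ee_pos: [486.8, -221.2, 179.9]
tool_rot: [0.595, -0.592, -0.383, 0.385]
force: [-0.2, -0.2, -1.7]
gripper_width: 13.0
t 5.07 p [ 486.8 -221.2  179.9] F [-0.2 -0.2 -1.7] w 13.0 head 65.8
xyz units [7.57 0.34 4.38]
twist units [-0.05  0.05 -0.01] dist [-26.8 261.2  -9.9]
```

View pics/t1.png

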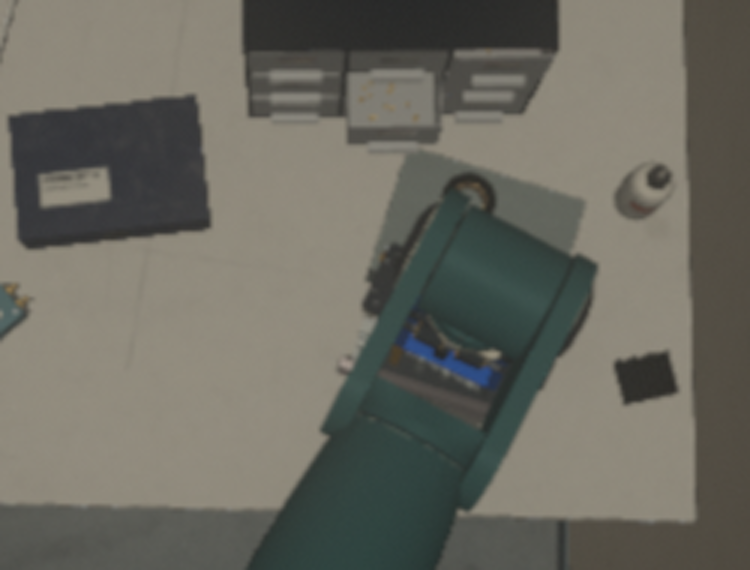

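The cover is held (wrist force -1.7 N in z, about its weight), and the bench around (250,350) in this crop is clear. I carry it to about (460,40).

```bash
python3 -m handwheel '[{"xyz":[0.4,0,0.2],"twist":[0,0,0]},{"xyz":[0.8,0,0.5],"twist":[0,0,0]},{"xyz":[0.9,0.1,0.55],"twist":[0,0,0]},{"xyz":[0.9,0.1,0.55],"twist":[0,0,0]},{"xyz":[0.9,0.1,0.55],"twist":[0,0,0]},{"xyz":[0.9,0,0.55],"twist":[0,0,0]},{"xyz":[0.9,0,0.55],"twist":[0,0,0]},{"xyz":[0.7,0,0.4],"twist":[0,0,0]},{"xyz":[0.4,0,0.2],"twist":[0,0,0]},{"xyz":[0,0,0],"twist":[0,0,0]},{"xyz":[0,0,0],"twist":[0,0,0]}]'; python3 - <<'E'
from h import *
goal([460,40,36],65.5)
E
```

```text
time_s: 6.03
ee_pos: [450.7, 30.3, 156.1]
tool_rot: [0.6, -0.588, -0.378, 0.389]
force: [-0.2, -0.0, -0.6]
gripper_width: 12.8
t 6.03 p [450.7  30.3 156.1] F [-0.2 -0.  -0.6] w 12.8 head 65.71
xyz units [ 0.44  4.   -0.24]
twist units [-0.21  0.03 -0.04] dist [   9.3    9.7 -120.1]
```

```bash
python3 -m handwheel '[{"xyz":[0,0.6,0],"twist":[-0.2,0,0]},{"xyz":[0,0.8,0],"twist":[0,0,0]},{"xyz":[0,0.8,0],"twist":[0,0,0]},{"xyz":[0,0.5,0],"twist":[0,0,0]},{"xyz":[0,0.2,0],"twist":[0,0,0]},{"xyz":[0,0,0],"twist":[0,0,0]},{"xyz":[0,0,0],"twist":[0,0,0]}]'; python3 - <<'E'
from h import *
p=pose()[0]; goal([p[0],p[1],36],65.5)
E
```

```text
time_s: 6.62
ee_pos: [448.4, 26.9, 62.8]
tool_rot: [-0.594, 0.595, 0.38, -0.385]
force: [-0.1, 0.5, -1.4]
gripper_width: 13.2
t 6.62 p [448.4  26.9  62.8] F [-0.1  0.5 -1.4] w 13.2 head 65.54
xyz units [ 0.01  0.89 -0.  ]
twist units [-0.03  0.01 -0.06] dist [  0.    0.  -26.8]
```

```bash
python3 -m handwheel '[{"xyz":[0,0.3,0],"twist":[0,0,-0.05]},{"xyz":[0,0.25,0],"twist":[0,0,0]},{"xyz":[0,0.12,0],"twist":[0,0,0]},{"xyz":[0,0,0],"twist":[0,0,0]},{"xyz":[0,0,0],"twist":[0,0,0]}]'; python3 - <<'E'
from h import *
p=pose()[0]; goal([p[0],p[1],35.5],65.5)
E
```

```text
time_s: 7.03
ee_pos: [449.7, 26.1, 43.3]
tool_rot: [0.595, -0.595, -0.383, 0.382]
force: [0.4, 0.5, -0.9]
gripper_width: 13.1
t 7.03 p [449.7  26.1  43.3] F [ 0.4  0.5 -0.9] w 13.1 head 65.47
xyz units [-0.    0.26  0.  ]
twist units [ 0.   -0.    0.01] dist [ 0.   0.  -7.8]
```

```bash
python3 -m handwheel '[{"xyz":[0,0.15,0],"twist":[0,0,0]},{"xyz":[0,0.1,0],"twist":[0,0,0]},{"xyz":[0,0.05,0],"twist":[0,0,0]},{"xyz":[0,0,0],"twist":[0,0,0]}]'; python3 -m handwheel '[{"xyz":[0,0.05,0],"twist":[0,0,0]},{"xyz":[0,0.05,0],"twist":[0,0,0]},{"xyz":[0,0,0],"twist":[0,0,0]}]'
```

```text
time_s: 7.37
ee_pos: [450.7, 26.1, 35.5]
tool_rot: [-0.594, 0.595, 0.383, -0.382]
force: [0.5, -0.1, -1.1]
gripper_width: 13.3
time_s: 7.62
ee_pos: [451.5, 26.1, 35.8]
tool_rot: [-0.594, 0.595, 0.384, -0.381]
force: [0.3, 0.1, -2.3]
gripper_width: 13.4
```

```bash
python3 -m handwheel '[{"xyz":[0,0.08,0],"twist":[0,0,0]},{"xyz":[0,0.08,0],"twist":[0,0,0]},{"xyz":[0,0,0],"twist":[0,0,0]}]';python3 -m handwheel '[{"xyz":[0,0.08,0],"twist":[0,0,0]},{"xyz":[0,0,0],"twist":[0,0,0]}]'
```

```text
time_s: 7.87
ee_pos: [452.9, 26.1, 35.9]
tool_rot: [-0.593, 0.596, 0.384, -0.381]
force: [0.4, 0.6, -1.2]
gripper_width: 13.2
time_s: 8.03
ee_pos: [453.9, 26.1, 35.6]
tool_rot: [-0.593, 0.597, 0.385, -0.38]
force: [-0.0, -0.1, -1.6]
gripper_width: 13.0
```

```bash
python3 -m handwheel '[{"xyz":[0,0.15,0],"twist":[0,0,0]},{"xyz":[0,0,0],"twist":[0,0,0]}]';python3 -m handwheel '[{"xyz":[0,0.15,0],"twist":[0,0,0]}]'; python3 - <<'E'
from h import *
p=pose()[0]; goal([p[0],p[1],34],65.5)
s=snap("wrist"); cv2.imwrite("pics/w2.png",s["color"])
E
```

```text
time_s: 8.2
ee_pos: [455.9, 25.4, 34.0]
tool_rot: [-0.591, 0.598, 0.386, -0.379]
force: [0.7, -0.3, -1.8]
gripper_width: 13.3
time_s: 8.28
ee_pos: [457.4, 25.0, 31.6]
tool_rot: [-0.59, 0.599, 0.387, -0.378]
force: [-14.2, -8.8, 48.3]
gripper_width: 13.4
t 8.28 p [457.4  25.   31.6] F [-14.2  -8.8  48.3] w 13.4 head 65.55
xyz units [ 0.   -0.08 -0.  ]
twist units [0.16 0.01 0.04] dist [0.  0.  2.4]
```

View pics/w2.png

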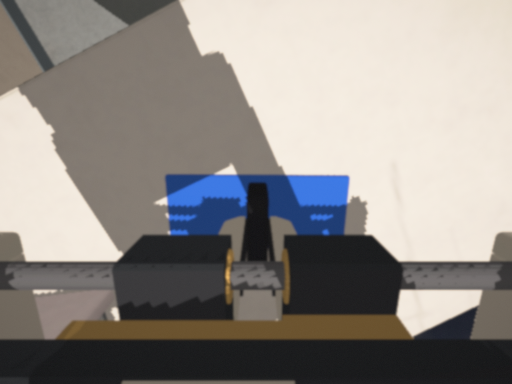

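The cover is on the bench, flat and still held; contact showed as 48 N upward at z = 31.6. I ease off and open.

```bash
python3 -m handwheel '[{"xyz":[0,-0.06,0],"twist":[0.12,0,0]},{"xyz":[0,0,0],"twist":[0,0,0]},{"xyz":[0,0,0],"twist":[0,0,0]}]'
```

```text
time_s: 8.58
ee_pos: [457.9, 24.8, 32.3]
tool_rot: [-0.594, 0.595, 0.385, -0.38]
force: [-0.6, -0.3, -3.0]
gripper_width: 13.6
```

```bash
python3 -m handwheel '[{"xyz":[0,0,0],"twist":[0,0,0]},{"xyz":[0,0,0],"twist":[0,0,0]},{"xyz":[0,0,0],"twist":[0,0,0]},{"xyz":[0,0,0],"twist":[0,0,0]},{"xyz":[0,0,0],"twist":[0,0,0]},{"xyz":[0,0,0],"twist":[0,0,0]}]' 0.6 20; python3 -m handwheel '[{"xyz":[0,-0.4,0],"twist":[0,0,0]},{"xyz":[0,-1,0],"twist":[0,0,0]},{"xyz":[0,-1,0],"twist":[0,0,0]},{"xyz":[0,-1,0],"twist":[0,0,0]},{"xyz":[0,-1,0],"twist":[0,0,0]},{"xyz":[0,-0.5,0],"twist":[0,0,0]},{"xyz":[0,0,0],"twist":[0,0,0]}]' ; python3 - <<'E'
from h import *
u=np.array([.9613,-.2756]); n=np.array([.2756,.9613])
s=snap("wrist"); im=s["color"]
hsv=cv2.cvtColor(im,cv2.COLOR_BGR2HSV)
m=cv2.inRange(hsv,(105,130,60),(130,255,255)); m=cv2.morphologyEx(m,cv2.MORPH_CLOSE,np.ones((25,25)))
k=max(cv2.findContours(m,0,2)[0],key=cv2.contourArea)
print(cv2.boundingRect(k)); print(cv2.minAreaRect(np.array([ray(s,*p[0],5)[:2] for p in k],np.float32)))
# unit origin from top-view corners and pin
c=np.mean([[569,-143],[516,-329],[703,-193],[653,-381]],0); print("origin corners",c)
pin=np.array([581.6,-163.7]); print("origin pin",pin+59*u-86*n); 
f=np.mean([[457,-111],[405,-302]],0); print("face rel",(f-c)@u,(f-c)@n)
b=c-(185+45)*u; print("pre-push",b); goal([b[0],b[1],170],74)
E
```

```text
time_s: 9.08
ee_pos: [457.0, 25.0, 30.2]
tool_rot: [-0.594, 0.595, 0.385, -0.381]
force: [0.2, -0.3, 0.7]
gripper_width: 48.7
time_s: 9.67
ee_pos: [454.3, 24.9, 188.1]
tool_rot: [-0.594, 0.595, 0.384, -0.381]
force: [0.6, 0.4, 0.7]
gripper_width: 56.0
(207, 154, 103, 43)
((455.498779296875, 25.613967895507812), (134.53286743164062, 56.63672637939453), 64.61965942382812)
origin corners [ 610.25 -261.5 ]
origin pin [ 614.6151 -262.6322]
face rel -187.471025 3.4702000000000055
pre-push [ 389.151 -198.112]
t 9.72 p [454.2  24.9 186.8] F [-0.1  1.1  0.7] w 55.9 head 65.56
xyz units [-7.67  0.54 -1.1 ]
twist units [ 0.03 -1.41  0.02] dist [ -65.1 -223.   -16.8]
```

The cover lies at (455,26), its size and heading as expected for flat. Now I close the fingers and go in front of the drawer face.

```bash
python3 -m handwheel '[{"xyz":[-0.9,0,-0.13],"twist":[0,-0.7,0]},{"xyz":[-0.9,0,-0.13],"twist":[0,-0.7,0]},{"xyz":[-0.9,0,0],"twist":[0,0,0]},{"xyz":[-0.9,0,0],"twist":[0,0,0]},{"xyz":[-0.9,0,0],"twist":[0,0,0]},{"xyz":[-0.9,0,0],"twist":[0,0,0]},{"xyz":[-0.9,0,0],"twist":[0,0,0]},{"xyz":[-0.7,0,0],"twist":[0,0,0]},{"xyz":[0,0,0],"twist":[0,0,0]},{"xyz":[0,0,0],"twist":[0,0,0]}]' 0 20; python3 -c "
from h import *
goal([389,-198,80],74)"
```

```text
time_s: 10.55
ee_pos: [392.1, -184.9, 177.4]
tool_rot: [0.566, -0.56, -0.428, 0.429]
force: [-0.3, 0.5, 0.6]
gripper_width: 0.6
t 10.55 p [ 392.1 -184.9  177.4] F [-0.3  0.5  0.6] w 0.6 head 74.53
xyz units [-0.46  3.25 -0.04]
twist units [-0.07  0.09  0.04] dist [ -3.1 -13.1 -97.4]
```

```bash
python3 -m handwheel '[{"xyz":[-0.46,0.5,0],"twist":[0,0.09,0]},{"xyz":[0,0.7,0],"twist":[0,0,0]},{"xyz":[0,0.7,0],"twist":[0,0,0]},{"xyz":[0,0.7,0],"twist":[0,0,0]},{"xyz":[0,0.3,0],"twist":[0,0,0]},{"xyz":[0,0,0],"twist":[0,0,0]},{"xyz":[0,0,0],"twist":[0,0,0]}]'; python3 - <<'E'
from h import *
goal([389,-198,78],74)
s=snap("wrist"); cv2.imwrite("pics/w3.png",s["color"])
E
```

```text
time_s: 11.13
ee_pos: [387.9, -193.5, 84.5]
tool_rot: [0.568, -0.56, -0.426, 0.427]
force: [0.6, -0.1, -0.1]
gripper_width: 0.5
t 11.13 p [ 387.9 -193.5   84.5] F [ 0.6 -0.1 -0.1] w 0.5 head 74.13
xyz units [-0.13  0.22 -0.08]
twist units [-0.1   0.02  0.05] dist [ 1.1 -4.5 -6.5]
```

View pics/w3.png

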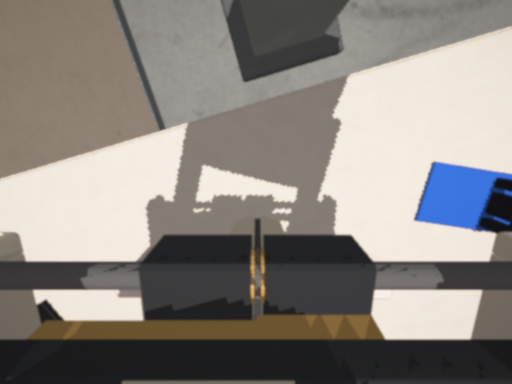

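The drawer is out of view, behind the gripper; the cover (lying on the right at (470,200)) is clear. I approach the face in small steps, watching the force.

```bash
python3 -m handwheel '[{"xyz":[-0.1,0.2,-0.3],"twist":[-0.1,0,0]},{"xyz":[0,0,-0.3],"twist":[0,0,0]},{"xyz":[0,0,-0.2],"twist":[0,0,0]}]'; for i in 1; do :; done; python3 -m handwheel '[{"xyz":[0,0,-0.15],"twist":[0,0,0]},{"xyz":[0,0,-0.15],"twist":[0,0,0]}]'; python3 -c "
from h import *
p,R,st=pose(); u=np.array([.9613,-.2756]); print((p[:2]-[612,-262])@u,(p[:2]-[612,-262])@[.2756,.9613])"
```

```text
time_s: 11.43
ee_pos: [412.2, -203.2, 82.3]
tool_rot: [-0.564, 0.565, 0.429, -0.424]
force: [0.6, 0.1, 0.6]
gripper_width: 0.4
time_s: 11.6
ee_pos: [422.7, -206.0, 83.9]
tool_rot: [-0.563, 0.565, 0.429, -0.424]
force: [0.8, 0.3, -0.1]
gripper_width: 0.4
-197.37685395170743 1.6340333607729463
```

```bash
python3 -m handwheel '[{"xyz":[0,0.1,-0.1],"twist":[0,0,0]},{"xyz":[0,0.1,-0.1],"twist":[0,0,0]}]'; python3 -m handwheel '[{"xyz":[0,0.1,-0.1],"twist":[0,0,0]},{"xyz":[0,0,-0.1],"twist":[0,0,0]}]';  python3 -m handwheel '[{"xyz":[0,0,-0.15],"twist":[0,0,0]},{"xyz":[0,0,-0.15],"twist":[0,0,0]}]'
```

```text
time_s: 11.77
ee_pos: [430.1, -208.1, 79.0]
tool_rot: [-0.563, 0.565, 0.429, -0.424]
force: [-0.1, 0.3, -0.4]
gripper_width: 0.5
time_s: 11.93
ee_pos: [436.4, -209.8, 75.8]
tool_rot: [-0.563, 0.565, 0.429, -0.424]
force: [-2.0, 0.9, 3.9]
gripper_width: 0.8
time_s: 12.1
ee_pos: [445.1, -212.4, 75.8]
tool_rot: [-0.563, 0.565, 0.429, -0.424]
force: [-4.2, 2.1, 5.5]
gripper_width: 0.4
```

Contact was at x ≈ 434 and the drawer slides at about 5 N. I push on.

```bash
python3 -m handwheel '[{"xyz":[0,0,-0.15],"twist":[0,0,0]},{"xyz":[0,0,-0.15],"twist":[0,0,0]},{"xyz":[0,0,-0.15],"twist":[0,0,0]},{"xyz":[0,0,-0.15],"twist":[0,0,0]}]';  python3 -m handwheel '[{"xyz":[0,0,-0.15],"twist":[0,0,0]},{"xyz":[0,0,-0.15],"twist":[0,0,0]},{"xyz":[0,0,-0.15],"twist":[0,0,0]},{"xyz":[0,0,-0.12],"twist":[0,0,0]}]'; python3 -c "
from h import *
p,R,st=pose(); goal(p,74); u=np.array([.9613,-.2756]); print((p[:2]-[612,-262])@u,(p[:2]-[612,-262])@[.2756,.9613])"
```

```text
time_s: 12.43
ee_pos: [463.5, -217.7, 75.4]
tool_rot: [-0.563, 0.565, 0.428, -0.425]
force: [-0.3, -0.1, -0.2]
gripper_width: 1.0
time_s: 12.77
ee_pos: [481.9, -222.7, 74.6]
tool_rot: [-0.564, 0.564, 0.428, -0.425]
force: [-0.2, 0.6, 0.8]
gripper_width: 0.3
t 12.77 p [ 481.9 -222.7   74.6] F [-0.2  0.6  0.8] w 0.3 head 74.18
xyz units [0. 0. 0.]
twist units [0.04 0.03 0.04] dist [0. 0. 0.]
-135.91604311084836 1.8804663301803402
```

```bash
python3 -m handwheel '[{"xyz":[0,0,-0.08],"twist":[0,0,0]},{"xyz":[0,0,-0.08],"twist":[0,0,0]}]'; python3 - <<'E'
from h import *
s=snap("scene"); u,v=proj(s,[500,-200,60]); u,v=int(u),int(v); print(u,v)
y,x=max(0,v-75),max(0,u-100)
cv2.imwrite("pics/s2.png",cv2.resize(s["color"][y:y+150,x:x+200],(800,600),interpolation=cv2.INTER_CUBIC)); print(x,y)
E
```

```text
time_s: 12.93
ee_pos: [487.3, -224.2, 74.5]
tool_rot: [-0.564, 0.564, 0.428, -0.425]
force: [0.1, 0.1, 0.4]
gripper_width: 0.7
265 171
165 96
```

View pics/s2.png

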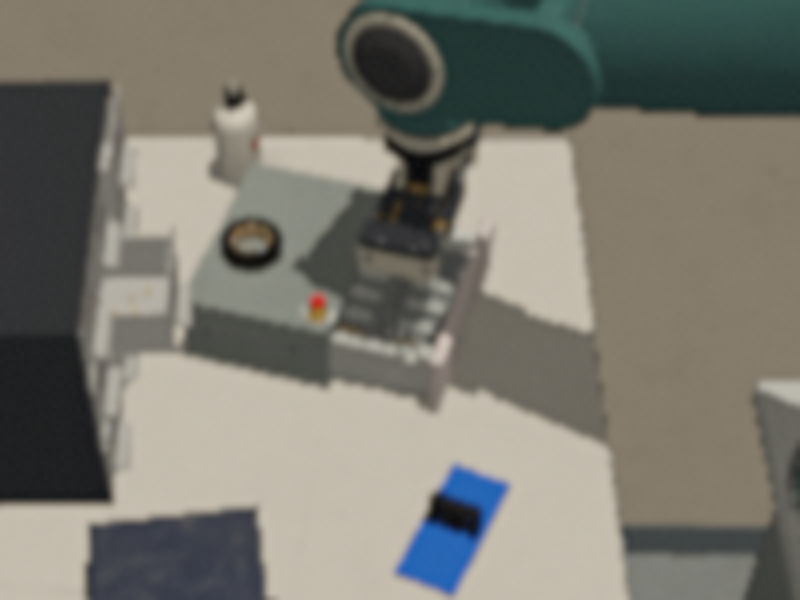

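The picture is doubtful. Crop position (450,340)–(488,230) is the face's top edge, and I need its actual position relative to the fingers.

```bash
python3 - <<'E'
from h import *
s=snap("scene"); 
def cp(X): u,v=proj(s,X); return np.round([(u-165)*4,(v-96)*4])
o=np.array([612,-262]);u=np.array([.9613,-.2756]); n=np.array([.2756,.9613])
for px in [(440,345),(430,400),(488,228)]:
    for z in (77,7): 
        q=ray(s,165+px[0]/4,96+px[1]/4,z)[:2]-o; print(px,z,np.round([q@u,q@n]))
p=pose()[0]
print("tcp",cp(p),"tip",cp(p-[0,0,25]))
for d in(-185,-130): print(d,[cp(np.r_[o+d*u+y*n,z]) for y,z in((105,77),(105,7),(-105,77),(0,77))])
print("collar",cp(np.r_[o-59*u+86*n,103]),"unit corner",cp(np.r_[o-75*u+105*n,85]))
E
```

```text
(440, 345) 77 [-177.   89.]
(440, 345) 7 [-164.   27.]
(430, 400) 77 [-186.  158.]
(430, 400) 7 [-173.  100.]
(488, 228) 77 [-184.  -79.]
(488, 228) 7 [-172. -152.]
tcp [416. 274.] tip [415. 291.]
-185 [array([444., 358.]), array([440., 407.]), array([495., 211.]), array([470., 282.])]
-130 [array([387., 346.]), array([386., 394.]), array([442., 201.]), array([416., 270.])]
collar [321. 298.] unit corner [331. 328.]
```

The face is still at about -177 to -185 while the TCP is at -131, so the drawer seems not to have moved. The wrist camera looks back along -x and will settle where the fingers are.

```bash
python3 - <<'E'
from h import *
s=snap("wrist"); cv2.imwrite("pics/w4.png",s["color"]); p=pose()[0]
o=np.array([612,-262]);u=np.array([.9613,-.2756]); n=np.array([.2756,.9613])
print(proj(s,p),proj(s,p-[0,0,25]),[np.round(proj(s,np.r_[o-180*u+y*n,77])) for y in(-105,0,105)],np.round(-np.array(s["R"]).T@s["t"]))
E
```

```text
(np.float64(256.84706743426034), np.float64(228.83681333395177)) (np.float64(256.7974037324071), np.float64(215.8696513344373)) [array([ 82., 155.]), array([254., 156.]), array([425., 156.])] [ 419. -205.  241.]
```

View pics/w4.png

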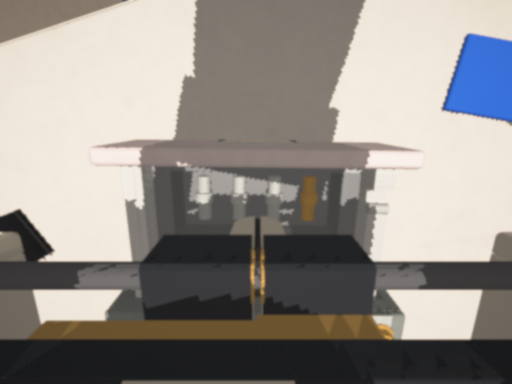

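The fingers are inside the tray: they slipped over the panel, whose top edge is at rows 148–165, and the drawer is unmoved at about -185. I lift out, go back in front and press lower.

```bash
python3 -m handwheel '[{"xyz":[0,-0.5,0],"twist":[0,0,0]},{"xyz":[0,-0.8,0],"twist":[0,0,0]},{"xyz":[0,-0.8,0],"twist":[0,0,0]},{"xyz":[0,-0.4,0],"twist":[0,0,0]},{"xyz":[0,0,0.5],"twist":[0,0,0]},{"xyz":[0,0,0.8],"twist":[0,0,0]},{"xyz":[0,0,0.8],"twist":[0,0,0]},{"xyz":[0,0,0.6],"twist":[0,0,0]},{"xyz":[0,0,0.3],"twist":[0,0,0]},{"xyz":[0,0,0],"twist":[0,0,0]},{"xyz":[0,0,0],"twist":[0,0,0]}]'; python3 -c "
from h import *
goal([386,-197.5,60],74)"
```

```text
time_s: 14.0
ee_pos: [395.2, -198.2, 150.8]
tool_rot: [-0.564, 0.564, 0.428, -0.425]
force: [0.3, 0.4, 0.1]
gripper_width: 0.3
t 14.0 p [ 395.2 -198.2  150.8] F [0.3 0.4 0.1] w 0.3 head 74.18
xyz units [-0.07  3.03  0.31]
twist units [0.03 0.03 0.04] dist [ -9.2   0.7 -90.8]
```

```bash
python3 -m handwheel '[{"xyz":[0,0.5,0.3],"twist":[0,0,0]},{"xyz":[0,0.7,0],"twist":[0,0,0]},{"xyz":[0,0.7,0],"twist":[0,0,0]},{"xyz":[0,0.6,0],"twist":[0,0,0]},{"xyz":[0,0.2,0],"twist":[0,0,0]},{"xyz":[0,0,0],"twist":[0,0,0]},{"xyz":[0,0,0],"twist":[0,0,0]}]';python3 -m handwheel '[{"xyz":[0,0,-0.3],"twist":[0,0,0]},{"xyz":[0,0,-0.3],"twist":[0,0,0]},{"xyz":[0,0,-0.1],"twist":[0,0,0]}]'
```

```text
time_s: 14.58
ee_pos: [390.2, -196.7, 67.5]
tool_rot: [-0.563, 0.565, 0.429, -0.424]
force: [-0.3, -0.6, -0.2]
gripper_width: 0.1
time_s: 14.83
ee_pos: [413.5, -203.6, 70.3]
tool_rot: [-0.562, 0.566, 0.429, -0.424]
force: [0.2, -0.2, 0.1]
gripper_width: 0.4
```

```bash
python3 -m handwheel '[{"xyz":[0,0.4,0],"twist":[0,0,0]},{"xyz":[0,0.1,0],"twist":[0,0,0]}]'; python3 -m handwheel '[{"xyz":[0,0,-0.1],"twist":[0,0,0]}]';python3 -m handwheel '[{"xyz":[0,0,-0.1],"twist":[0,0,0]}]';python3 -m handwheel '[{"xyz":[0,0,-0.1],"twist":[0,0,0]}]';python3 -m handwheel '[{"xyz":[0,0,-0.1],"twist":[0,0,0]}]'
```

```text
time_s: 15.0
ee_pos: [415.7, -204.3, 55.9]
tool_rot: [-0.561, 0.567, 0.43, -0.424]
force: [-0.6, 0.4, -1.4]
gripper_width: 0.1
time_s: 15.08
ee_pos: [418.4, -205.0, 55.1]
tool_rot: [-0.561, 0.566, 0.429, -0.424]
force: [-0.8, -0.4, 1.4]
gripper_width: 0.6
time_s: 15.17
ee_pos: [421.3, -205.8, 54.7]
tool_rot: [-0.562, 0.566, 0.429, -0.424]
force: [-0.8, 0.0, 0.2]
gripper_width: 0.6
time_s: 15.25
ee_pos: [424.3, -206.7, 54.7]
tool_rot: [-0.562, 0.566, 0.429, -0.424]
force: [-0.5, 0.6, -0.5]
gripper_width: 0.5
time_s: 15.33
ee_pos: [427.3, -207.5, 54.7]
tool_rot: [-0.562, 0.566, 0.429, -0.424]
force: [-8.8, 2.6, 3.1]
gripper_width: 0.2
```

```bash
python3 -m handwheel '[{"xyz":[0,0,-0.1],"twist":[0,0,0]},{"xyz":[0,0,-0.1],"twist":[0,0,0]}]';python3 -m handwheel '[{"xyz":[0,0,-0.1],"twist":[0,0,0]},{"xyz":[0,0,-0.1],"twist":[0,0,0]}]';python3 -m handwheel '[{"xyz":[0,0,-0.12],"twist":[0,0,0]},{"xyz":[0,0,-0.12],"twist":[0,0,0]}]'
```

```text
time_s: 15.5
ee_pos: [432.4, -209.0, 54.7]
tool_rot: [-0.563, 0.565, 0.428, -0.425]
force: [-9.6, 2.5, 4.7]
gripper_width: 0.6
time_s: 15.67
ee_pos: [437.3, -210.5, 54.8]
tool_rot: [0.564, -0.564, -0.427, 0.425]
force: [-8.5, 2.0, 3.8]
gripper_width: 0.6
time_s: 15.83
ee_pos: [443.2, -212.2, 54.8]
tool_rot: [0.565, -0.563, -0.426, 0.426]
force: [-9.1, 2.3, 4.9]
gripper_width: 0.6
```

Steady about 9 N: the drawer is sliding this time.

```bash
python3 -m handwheel '[{"xyz":[0,0,-0.12],"twist":[0,0,0]},{"xyz":[0,0,-0.12],"twist":[0,0,0]},{"xyz":[0,0,-0.12],"twist":[0,0,0]},{"xyz":[0,0,-0.12],"twist":[0,0,0]},{"xyz":[0,0,-0.12],"twist":[0,0,0]},{"xyz":[0,0,-0.12],"twist":[0,0,0]}]';python3 -m handwheel '[{"xyz":[0,0,-0.12],"twist":[0,0,0]},{"xyz":[0,0,-0.12],"twist":[0,0,0]},{"xyz":[0,0,-0.12],"twist":[0,0,0]},{"xyz":[0,0,-0.1],"twist":[0,0,0]}]'; python3 -c "
from h import *
p,R,st=pose(); goal(p,74); u=np.array([.9613,-.2756]); print((p[:2]-[612,-262])@u,(p[:2]-[612,-262])@[.2756,.9613])"
```

```text
time_s: 16.33
ee_pos: [461.3, -217.6, 54.9]
tool_rot: [0.569, -0.559, -0.424, 0.429]
force: [-9.9, 2.1, 5.2]
gripper_width: 0.6
time_s: 16.67
ee_pos: [473.0, -221.1, 54.9]
tool_rot: [0.571, -0.557, -0.422, 0.43]
force: [-8.0, 1.3, 4.9]
gripper_width: 0.3
t 16.67 p [ 473.  -221.1   54.9] F [-8.   1.3  4.9] w 0.3 head 74.09
xyz units [0. 0. 0.]
twist units [-0.22  0.02  0.02] dist [0. 0. 0.]
-144.91756572214405 1.0309457414510845
```

```bash
python3 -m handwheel '[{"xyz":[0,0,-0.12],"twist":[-0.05,0,0]},{"xyz":[0,0,-0.12],"twist":[-0.05,0,0]},{"xyz":[0,0,-0.12],"twist":[-0.05,0,0]}]';python3 -m handwheel '[{"xyz":[0,0,-0.1],"twist":[-0.04,0,0]},{"xyz":[0,0,-0.1],"twist":[-0.04,0,0]}]';python3 -m handwheel '[{"xyz":[0,0,-0.1],"twist":[-0.04,0,0]}]';python3 -m handwheel '[{"xyz":[0,0,-0.1],"twist":[-0.04,0,0]}]'
```

```text
time_s: 16.92
ee_pos: [482.1, -223.8, 54.8]
tool_rot: [0.569, -0.56, -0.424, 0.428]
force: [-9.0, 2.2, 4.4]
gripper_width: 0.5
time_s: 17.08
ee_pos: [487.1, -225.3, 54.8]
tool_rot: [0.567, -0.562, -0.425, 0.427]
force: [-8.5, 2.5, 4.0]
gripper_width: 0.4
time_s: 17.17
ee_pos: [489.6, -226.0, 54.8]
tool_rot: [0.567, -0.562, -0.425, 0.426]
force: [-8.8, 2.5, 3.5]
gripper_width: 0.4
time_s: 17.25
ee_pos: [492.0, -226.7, 54.8]
tool_rot: [0.566, -0.563, -0.426, 0.426]
force: [-6.9, 2.9, 3.4]
gripper_width: 0.1
```

Now one row at a time, looking for the hump and the snap.

```bash
python3 -m handwheel '[{"xyz":[0,0,-0.08],"twist":[0,0,0]}]'|grep -E 'ee|force';python3 -m handwheel '[{"xyz":[0,0,-0.08],"twist":[0,0,0]}]'|grep -E 'ee|force';python3 -m handwheel '[{"xyz":[0,0,-0.08],"twist":[0,0,0]}]'|grep -E 'ee|force'; python3 -m handwheel '[{"xyz":[0,0,-0.08],"twist":[0,0,0]}]'|grep -E 'ee|force'
```

```text
ee_pos: [493.9, -227.3, 54.8]
force: [-7.6, 2.2, 3.5]
ee_pos: [495.8, -227.8, 54.8]
force: [-7.4, 2.9, 4.8]
ee_pos: [497.7, -228.4, 54.8]
force: [-8.3, 2.5, 4.4]
ee_pos: [499.6, -229.0, 54.8]
force: [-7.5, 1.8, 4.1]
```

```bash
python3 -m handwheel '[{"xyz":[0,0,-0.08],"twist":[0,0,0]}]'|grep -E 'ee|force';python3 -m handwheel '[{"xyz":[0,0,-0.08],"twist":[0,0,0]}]'|grep -E 'ee|force'
```

```text
ee_pos: [501.5, -229.5, 54.9]
force: [-8.2, 1.2, 3.9]
ee_pos: [503.4, -230.1, 54.9]
force: [-8.6, 2.2, 4.2]
```

```bash
python3 -m handwheel '[{"xyz":[0,0,-0.08],"twist":[0,0,0]}]'|grep -E 'ee|force';python3 -m handwheel '[{"xyz":[0,0,-0.08],"twist":[0,0,0]}]'|grep -E 'ee|force';python3 -m handwheel '[{"xyz":[0,0,-0.08],"twist":[0,0,0]}]'|grep -E 'ee|force'
```

```text
ee_pos: [505.0, -230.6, 54.9]
force: [-16.3, 5.8, 10.2]
ee_pos: [506.2, -230.9, 54.9]
force: [-15.4, 5.7, 9.0]
ee_pos: [507.6, -231.3, 54.9]
force: [-11.3, 3.5, 6.4]
```

```bash
python3 -m handwheel '[{"xyz":[0,0,-0.08],"twist":[0,0,0]}]'|grep -E 'ee|force';python3 -m handwheel '[{"xyz":[0,0,-0.08],"twist":[0,0,0]}]'|grep -E 'ee|force'
```

```text
ee_pos: [509.4, -231.9, 55.0]
force: [-6.2, 1.9, 2.3]
ee_pos: [511.5, -232.5, 55.0]
force: [-1.5, 0.9, 1.9]
```

The hump (16 N) was passed at x ≈ 505–507 and the force fell to about 1 N. I advance gently to see whether the stop is reached.

```bash
python3 -m handwheel '[{"xyz":[0,0,-0.06],"twist":[0,0,0]}]'|grep -E 'ee|force';python3 - <<'E'
from h import *
import pickle
def red(s):
    hsv=cv2.cvtColor(s["color"],cv2.COLOR_BGR2HSV); r=cv2.inRange(hsv,(0,120,70),(8,255,255))|cv2.inRange(hsv,(172,120,70),(180,255,255))
    u0,v0=proj(s,[580,-164,104]); u0,v0=int(u0),int(v0); w=s["color"].astype(float); a=np.zeros_like(w[...,0]); sl=np.s_[v0-8:v0+9,u0-8:u0+9]
    a[sl]=np.clip(w[...,2]-w[...,1]-25,0,None)[sl]; v,u=np.mgrid[:384,:512]; return (u*a).sum()/a.sum(),(v*a).sum()/a.sum()
s0=pickle.load(open("ims.pkl","rb"))["scene"]; s=snap("scene")
print("red before/now",red(s0),red(s)); a=proj(s,[580,-164,105.5]);b=proj(s,[580,-164,101.5]);print("expected drop 4mm",np.subtract(b,a))
cv2.imwrite("pics/s3.png",cv2.resize(s["color"][96:246,165:365],(800,600),interpolation=cv2.INTER_CUBIC))
E
```

```text
ee_pos: [513.5, -233.1, 55.1]
force: [0.5, 1.0, 0.3]
red before/now (np.float64(243.92811158798284), np.float64(171.12017167381975)) (np.float64(243.97105263157894), np.float64(172.07631578947368))
expected drop 4mm [0.01920984 0.73728344]
```

View pics/s3.png

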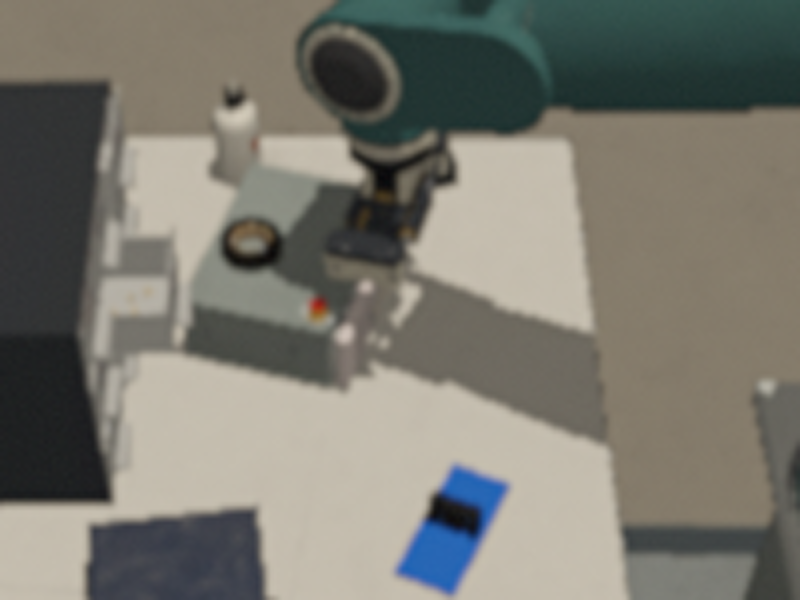

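The drawer is home in the picture: the face runs from (345,335) to (365,290) against the unit. The red cap has dropped about 1 px (0.74 expected for 4 mm), and contact force is zero, so it snapped in ahead of the fingers. I back off and check once more.

```bash
python3 -m handwheel '[{"xyz":[0,0,0.5],"twist":[0,0,0]},{"xyz":[0,0,0.8],"twist":[0,0,0]},{"xyz":[0,-0.5,0.7],"twist":[0,0,0]},{"xyz":[0,-1,0],"twist":[0,0,0]},{"xyz":[0,-1,0],"twist":[0,0,0]},{"xyz":[0,-1,0],"twist":[0,0,0]},{"xyz":[0,-1,0],"twist":[0,0,0]},{"xyz":[-0.8,0,0.3],"twist":[0,0,0]},{"xyz":[-0.8,0,0.3],"twist":[0,0,0]},{"xyz":[-0.8,0,0.3],"twist":[0,0,0]},{"xyz":[0,0,0],"twist":[0,0,0]},{"xyz":[0,0,0],"twist":[0,0,0]}]';python3 - <<'E'
from h import *
import pickle
def red(s):
    u0,v0=proj(s,[580,-164,104]); u0,v0=int(u0),int(v0); w=s["color"].astype(float); a=np.zeros_like(w[...,0]); sl=np.s_[v0-8:v0+9,u0-8:u0+9]
    a[sl]=np.clip(w[...,2]-w[...,1]-25,0,None)[sl]; v,u=np.mgrid[:384,:512]; return (u*a).sum()/a.sum(),(v*a).sum()/a.sum()
s0=pickle.load(open("ims.pkl","rb"))["scene"]; s=snap("scene"); print("red",red(s0),red(s))
o=np.array([612,-262]);u=np.array([.9613,-.2756]);n=np.array([.2756,.9613])
for d in(-88,-100,-110,-114):
  a=proj(s,np.r_[o+d*u+105*n,77]); b=proj(s,np.r_[o+d*u-105*n,77]); print(d,[(round((q[0]-190)*8),round((q[1]-121)*8)) for q in(a,b)])
cv2.imwrite("pics/s4.png",cv2.resize(s["color"][121:196,190:290],(800,600),interpolation=cv2.INTER_CUBIC))
E
```

```text
time_s: 19.3
ee_pos: [411.0, -281.1, 200.0]
tool_rot: [0.571, -0.558, -0.422, 0.43]
force: [-0.5, 1.2, -0.3]
gripper_width: 0.4
red (np.float64(243.92811158798284), np.float64(171.12017167381975)) (np.float64(243.93962264150943), np.float64(171.76415094339623))
-88 [(489, 474), (606, 186)]
-100 [(513, 479), (628, 190)]
-110 [(533, 483), (647, 194)]
-114 [(541, 485), (655, 196)]
```

View pics/s4.png

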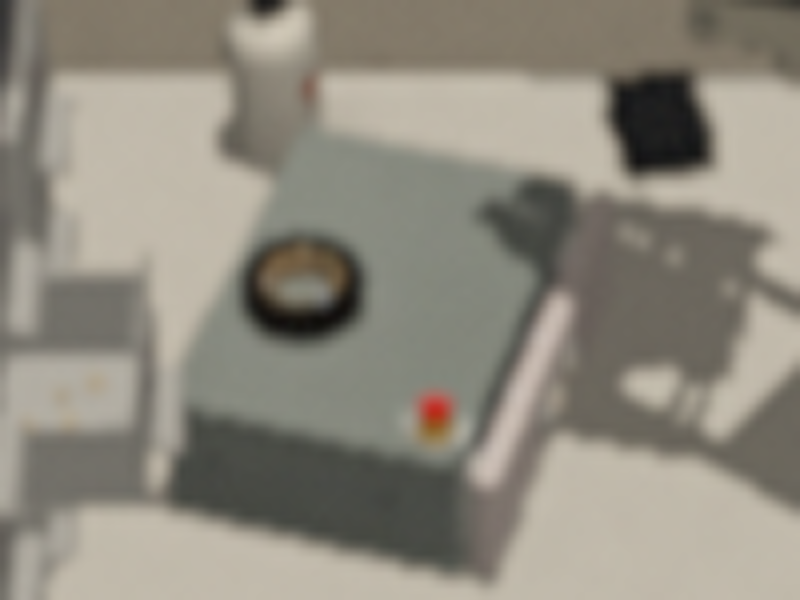

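The face's top edge, (495,485) to (610,195), reads as about -90 mm. The hump was felt near -101, 9 to 11 mm earlier, and the cap has dropped by about the expected amount. I hand in.

```bash
python3 -c "
from h import *
print(env.sign_off())"
```

```text
the job is handed in; nothing more can be done
None
```

The cover is off and standing on the bench, the drawer is home, and the job is handed in at about 19 s of the 56 s allowed; it returned no verdict.

- **Cover:** I gripped it by the handle and lowered it to the bench still held, with the drawer open. After release it lay handle up at about (455, 26) mm, with the outline and heading of a flat cover. Setting it down pressed it on the bench with about 48 N for a moment, because small downward moves had no effect and I used a larger one.
- **Drawer, first try:** This failed. With the fingertips about 50 mm above the bench by the stated tool lengths, the fingers ended up inside the tray. The drawer stayed open, and the readings showed about 7 N at most. I don't know why: by those lengths they should have met the panel, whose top is at 77 mm.
- **Drawer, second try:** I pressed lower on the face. It slid at about 9 N, passed the hump at about 20 N and then the contact force fell to zero, so it snapped in ahead of the fingers and I never pressed against the stop.

**Last checks:**
- The drawer face is about 90 mm before the unit's origin.
- The red cap sits 0.6 to 1.0 px lower than at the start, where a dropped pin should show 0.74 px. That is close to the camera's resolution, so the force drop is the stronger evidence that the pin caught.
- In the last view the tape and heat sink look undisturbed. I did not measure the pliers and box again, but no move passed low near them.

I viewed 11 pictures, one over the budget.

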